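# Dry-run the spice grinder on pulse

## Robot

A 6-joint arm with a two-finger parallel gripper is mounted at the origin on the work surface. World frame = base frame: x ahead of the robot, y to its left, z up, the work surface at z = 0. Lengths are in m, angles in rad, forces in N, time in s.
With the tool pointing down it reaches from about 0.3 to 0.95 m from the base axis. Payload 3.1 kg.
Tool frame: the origin (TCP) lies at the very end of the fingers, on their centre line; the grasp point (between the pads) lies 19 mm behind it; z points along the fingers, y is the direction in which the jaws open and shut (so a half turn about z gives the same grasp; the last joint's range is limited). The gripper opens to 85 mm and grips with 20 to 120 N. Pads are 22 mm wide; open, the fingers measure 114 mm over their backs; the gripper's body (76 mm by 85 mm) begins 54 mm behind the grasp point. The pads swing forward as they close: fully open they stand 13 mm farther back than shut.
Start: joints at [1.231, 0.308, 1.634, -0, 1.2, -0.07], TCP at [0.167, 0.602, 0.201] pointing down, gripper open.
Joint ranges: [-3.06, 3.06], [-0.79, 1.96], [0.05, 2.63], [-1.19, 4.34], [0.05, 2.64], [-2.94, 2.94]. Speed limits (rad/s): [2.79, 2.79, 3.14, 3.14, 3.14, 3.14].

## Interface

Orientations are given as a unit quaternion [w, x, y, z].
In Python, from rig import get_obs, snapshot, hand_in, trace, place_of gives the robot as it stands.
- The arm moves only by the tool jog_arm, never from a script. Its argument "series" is a list of rows, each a list of 5 numbers: the finger opening in m, from 0 to 0.0854, then the shift along the tool's x, y, z in m, then the turn about the tool's z in rad. In form: [[hand, dx, dy, dz, yaw], ...]. A call has 1 to 8 rows; each row shifts and turns the commanded pose from where the row before left it, along the tool's axes as they then stand; what a row does not reach is not made up. A row lasts 1/12 s, in which the tool goes at most 41.7 mm and 7.16 degrees, less where a joint would pass 70% of its speed; a pose out of reach is approached as far as the arm can. A call with a gripper value outside its range is refused whole. The fingers move at their own pace and stop on an object; the grip force is fixed at half the most. Time passes only in rows, so rows that do not move let the fingers close. It gives the time, the measured TCP pose, the force and the opening at its end, in the units of the state.
- get_obs(): the state, without advancing time (a new reading comes with each control period).
- snapshot(name): name is "scene" or "top" or "wrist"; returns a dict with "pixels" (420x560x3 uint8, red, green, blue), "intrinsics" (3x3 intrinsics, pixels), "origin" and "rotation" of the camera in the world. Camera axes: x right, y up, looking along -z (the intrinsics and any distortion apply to the point x, -y, -z); pixel columns grow to the right and rows downward; lengths in m; the calibration is good to about 2 mm. A picture is of the moment at which its call begins. There is no depth.
- hand_in(): hands the job in, once; it reports no verdict.
Trained networks look in a picture, given as the dict that the camera call returned (one of the last four; its "shot" number tells which), for a name from the list of things; names that differ only in an ending like _2 or _b are one class to them, and where a whole thing is asked for, a point or a joint stands for the part that bears it (a point fixed in the world has none). Each returns a list of dicts, best first, with "conf" (0 to 1); they miss things now and then, are a little off and sometimes report something else, mostly with a low value. They report only what shows in the picture. A call takes as long as a camera call. They do not tell look-alikes from the thing itself.
- trace(picture, name): "mask" (420x560 bool, what is visible of it).
- place_of(picture, name): "point" ([x, y, z] in m, in world coordinates, good to about 4 mm: a listed point, or the origin of a listed thing).
The state is a dict: "time_s": time; "q": joint angles; "qd": joint speeds; "joint_efforts": joint torques, N m; "ee_pos": TCP position; "ee_rot": TCP orientation; "contact_force": force on the tool from outside, world axes, zero at the start; "ft_torque": the same for the moment, N m; "gripper_width": finger opening in m.
Only numpy, scipy, OpenCV 4.12 (cv2) and the standard library are available. Lean on these libraries where they do the work, as an engineer would, in place of code of your own. Each camera call takes 0.05 s, during which the arm holds its last target.

## Task

Dry-run the freshly cleaned spice grinder on pulse: take its bayonet lid (the one with the grip bar) from the aluminium tray, set it into the grinder's collar until it sits home, and twist it clockwise to the pulse mark, half way to the lock click, without letting it click. Keep gripping the lid and hold it at the pulse mark against its return spring: the job finishes while you are still holding it there. Leave everything else where it stands.

Things in the scene. Friction and masses are not known exactly. Their poses are not given: they have to be found in the camera images.
- lid: The grinder's lid, grey plastic, 50 mm tall, about 0.12 kg, right way up on the tray. Origin: centre of its underside, z up. A plug 60 mm in diameter (z 0 to 14 mm), a cover disc 88 mm in diameter (z 14 to 22), and on top the grip bar. Two bayonet lugs, 12 mm wide with round ends, reach 38 mm from the axis at +x and -x, z 1.5 to 7 mm. Half a turn leaves it the same.
- lid_bar (a point): Centre of the lid's grip bar, 36 mm above the lid's origin on its axis. The bar is an upright flat-sided block 16 mm wide (y), 64 mm long (the lid's x, so it lies over the lugs) and 28 mm tall: its top is 50 mm, the disc under it 22 mm above the lid's origin. Grip it across its 16 mm. A white dash on the disc at each end of the bar points at the collar's marks.
- grinder: Cordless electric spice grinder standing firm on the bench, 125 mm tall, 109 mm in diameter: steel body, black collar, open bowl. Origin: centre of its foot, z up; its x axis runs through the two entry gaps for the lugs. The lid enters with its bar along this x axis, either way round, and sits home with the lid's origin 111 mm above this one; then it turns clockwise seen from above.
- collar (a point): Centre of the top face of the grinder's collar flange, 125 mm above its foot; axes as the grinder's. The flange is 5 mm thick, opening 64 mm in diameter (2 mm of play round the plug), with entry gaps at +x and -x 17 mm wide (2.5 mm of play each side of a lug). The lid drops 14 mm until its disc rests here; the lugs then run under the flange. Backstop: about 6 degrees anticlockwise.
- pulse_mark (a point): Middle of the two raised white ribs on the collar's rim, 50 mm from the axis, 30 degrees clockwise from the +x entry gap: the pulse position, where the bar's end must point. One rib stands at the entry gap (0 degrees), three at the lock (60 degrees). The same marks are repeated on the opposite side.
- switch (a joint): Spring-returned switch ring inside the collar, rad, 0 at rest, grows as the lugs push it clockwise. It reads the lid's twist from entry less about 0.1 rad; about 0.42 at the pulse position. Spring 0.07 N m at rest, 0.11 at pulse; it turns the lid back if let go. From about 0.85 rad of lid twist the lugs ride over stiff spring pawls and click past at about 60 degrees: that must not happen.
- tray: Low aluminium tray, 290 x 330 mm (x, y), rim 14 mm high, floor 3 mm thick, fixed on the bench. Origin: centre of its underside. The lid, the storage lid and the measuring cup lie on it.
- storage_lid: Bystander on the tray: plain grey push-on lid, 80 mm in diameter and 13 mm thick, with a small round knob (22 mm in diameter, top at 30 mm) and no lugs. Not to be used. Origin: centre of its underside.
- measuring_cup: Bystander on the tray: steel measuring cup, 62 mm in diameter, 42 mm tall, with a flat handle 85 mm long along its +y at the rim. Origin: centre of its underside.
- spice_jar: Bystander beyond the grinder: spice jar, 44 mm in diameter, 84 mm tall. Origin: centre of its underside.
- herb_jar: Bystander at the back: amber jar, 44 mm in diameter, 84 mm tall. Origin: centre of its underside.
- tumbler: Bystander at the back: glass tumbler standing upside down, 72 mm in diameter at the rim, 105 mm tall. Origin: centre of its lower side.
- spatula: Bystander at the back: bamboo spatula about 315 mm long and 8 mm thick lying flat. Origin: on its underside, 150 mm from the end of the handle.
- caddy: Bystander at the left: terracotta-coloured caddy, about 160 x 210 mm, 125 mm tall, lid closed under its latch. Origin: centre of its underside.
Mind the look-alikes: they are no part of the job. What is shaped like the lid but purple is not meant.

How it is judged:
On the way:
1. the lid sits home in the grinder's collar, lugs through the gaps, not yet twisted (horizontal distance between lid and grinder below 0.005 m and z of lid in the frame of grinder below 0.1145 m and angle between lid's own z axis and vertical below 0.08 rad and value of joint switch below 0.2 rad), for 0.05 s.
At the end, for the whole second after the job is handed in: The lid is in the collar (within 5 mm of the grinder's axis, seated within 3 mm, level within 4 degrees), 30 degrees clockwise from entry within 10 degrees (switch ring between 0.245 and 0.595 rad) throughout the last second, held by the fingers (over 3 N on the lid) (value of joint switch between 0.245 and 0.595 rad and angle between the x axis of lid and the x axis of grinder, either way round between 0.3 and 0.75 rad and horizontal distance between lid and grinder below 0.005 m and z of lid in the frame of grinder between 0.108 and 0.1145 m and angle between lid's own z axis and vertical below 0.07 rad and contact force between the fingers and lid above 3 N); the arm keeps its last pose, push and grip.
It fails at once if the lid was twisted on into the lock click (past about 55 degrees) (value of joint switch above 0.85 rad).
It fails at once if the lid was dropped or tipped over (angle between lid's own z axis and vertical above 0.7 rad).
It fails at once if a bystander was disturbed (distance of any of storage_lid, measuring_cup, spice_jar, herb_jar, tumbler, spatula, caddy from where it was at the start of the episode above 0.03 m).
It also fails if it takes over 48 s, if anything falls off the work surface, if the arm or the gripper's body presses on something with over 40 N, if the wrist force passes 120 N, or if a joint passes its speed limit or range.

## Working session

There is one attempt and no reset: what is moved stays moved. The work goes in short steps, Python scripts to look and compute and a tool call to move; the robot and the scene stay as the last step left them, time stands still between calls to the robot, and variables do not carry over. Pictures are saved under pics/ and viewed, and the job is handed in when it is done.

Besides the shell and the picture viewer there is one more tool, called after "Request:" by a JSON object that holds its "fn" and its "kwargs". jog_arm: Moves the arm, as the interface text tells. Its arguments: {"type":"object","properties":{"series":{"type":"array","items":{"type":"array","items":{"type":"number"}}}},"required":["series"]}

```bash
mkdir -p pics; ls; cat > h.py <<'E'
from rig import *
import numpy as np, cv2
def save(p,n,crop=None,scale=1):
    im=cv2.cvtColor(p["pixels"],cv2.COLOR_RGB2BGR)
    if crop: x0,y0,x1,y1=crop; im=im[y0:y1,x0:x1]
    if scale!=1: im=cv2.resize(im,None,fx=scale,fy=scale,interpolation=cv2.INTER_CUBIC)
    cv2.imwrite("pics/"+n+".png",im)
def proj(p,X):
    c=np.array(p["rotation"]).T@(np.array(X)-p["origin"]); v=np.array([c[0],-c[1],-c[2]]); u=np.array(p["intrinsics"])@v
    return u[:2]/u[2]
def unproj(p,uv,z):
    r=np.linalg.inv(p["intrinsics"])@np.array([uv[0],uv[1],1.]); r=np.array([r[0],-r[1],-r[2]]); d=np.array(p["rotation"])@r
    o=np.array(p["origin"]); return o+d*(z-o[2])/d[2]
E
python3 - <<'E'
from h import *
print(get_obs())
for n in ("scene","top","wrist"):
    p=snapshot(n); save(p,n+"0"); print(n,p["origin"],[k for k in p])
    for t in ("lid","lid_bar","grinder","collar","pulse_mark","storage_lid","tray"):
        try: print(t,[(np.round(r["point"],4),round(r["conf"],2)) for r in place_of(p,t)])
        except Exception as e: print(t,e)
E
```

```text
pics
{'time_s': 0.0, 'q': array([ 1.23129822e+00,  3.09012094e-01,  1.63516943e+00, -1.69202650e-06,
        1.19969114e+00, -6.97113281e-02]), 'qd': array([ 0.00062197, -0.00011478,  0.00023942,  0.00157033,  0.00152114,
        0.00191057]), 'joint_efforts': array([-1.66312435e-03, -4.15247977e+01, -2.76669270e+01, -2.16450467e-04,
        1.00908772e-02,  2.24291796e-06]), 'ee_pos': array([0.16631921, 0.60155294, 0.19985089]), 'ee_rot': array([-2.30854499e-04,  1.34484276e-01,  9.90915072e-01, -1.11638503e-03]), 'contact_force': array([ 0.17694729,  0.10352505, -0.46746938]), 'ft_torque': array([-0.05643754, -0.03977581,  0.00219045]), 'gripper_width': 0.08506099225917488}
scene [ 1.22043029 -0.7547594   1.32264032] ['pixels', 'intrinsics', 'origin', 'rotation', 'shot']
lid [(array([ 0.2508, -0.2378, -0.0039]), 0.91), (array([ 0.4659, -0.5039, -0.0008]), 0.82), (array([ 0.2792, -0.4619,  0.0018]), 0.74), (array([ 0.508 , -0.2981,  0.0032]), 0.59)]
lid_bar [(array([ 0.5074, -0.3011,  0.0375]), 0.82), (array([ 0.283 , -0.4637,  0.0368]), 0.81), (array([ 0.4633, -0.5068,  0.0363]), 0
[... 642 characters left out ...]
-0.5106, -0.0051]), 0.74), (array([ 0.5101, -0.3013,  0.0075]), 0.58), (array([ 0.282 , -0.4623,  0.0036]), 0.55)]
lid_bar [(array([ 0.4644, -0.509 ,  0.0369]), 0.94), (array([ 0.2832, -0.4618,  0.0387]), 0.93), (array([ 0.5072, -0.2993,  0.0386]), 0.68), (array([ 0.2529, -0.234 ,  0.0383]), 0.66)]
grinder [(array([0.5018, 0.1886, 0.1272]), 0.43)]
collar [(array([0.5032, 0.1897, 0.1275]), 0.76)]
pulse_mark []
storage_lid [(array([ 4.938e-01, -1.421e-01, -2.000e-04]), 0.69)]
tray [(array([ 0.5351, -0.2113,  0.002 ]), 0.56)]
wrist [0.09375384 0.62355796 0.3734427 ] ['pixels', 'intrinsics', 'origin', 'rotation', 'shot']
lid []
lid_bar []
grinder []
collar []
pulse_mark []
storage_lid []
tray []
```

View pics/scene0.png

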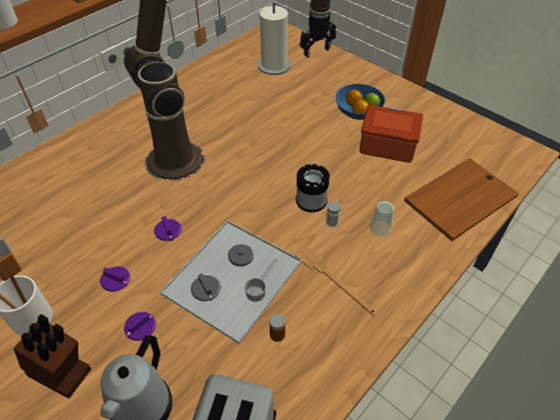

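View pics/top0.png

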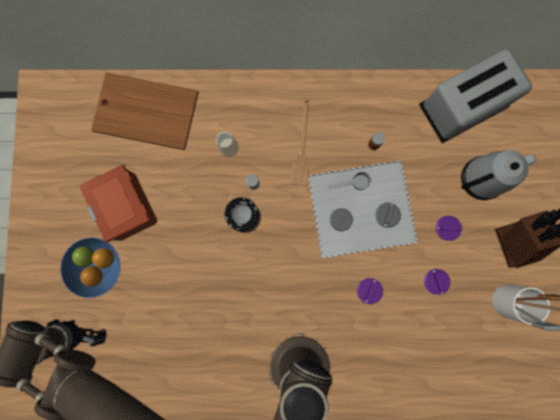

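```bash
python3 - <<'E'
from h import *
p=snapshot("top")
for X in ([.508,-.3,.05],[.252,-.236,.05],[.465,-.508,.05],[.282,-.463,.05],[.503,.19,.125]): print(proj(p,X))
c=proj(p,[.508,-.3,.03]).astype(int); save(p,"lidc",(c[0]-40,c[1]-30,c[0]+40,c[1]+30),8)
c=proj(p,[.503,.19,.125]).astype(int); save(p,"colc",(c[0]-40,c[1]-30,c[0]+40,c[1]+30),8)
s=snapshot("scene")
c=proj(s,[.508,-.3,.03]).astype(int); save(s,"lids",(c[0]-50,c[1]-37,c[0]+50,c[1]+37),7)
c=proj(s,[.503,.19,.125]).astype(int); save(s,"cols",(c[0]-50,c[1]-37,c[0]+50,c[1]+37),7)
E
```

```text
Traceback (most recent call last):
  File "h.py", line 9, in proj
    c=np.array(p["rotation"]).T@(np.array(X)-p["origin"]); v=np.array([c[0],-c[1],-c[2]]); u=np.array(p["intrinsics"])@v
      ~~~~~~~~~~~~~~~~~~~~~~~~~^^~~~~~~~~~~~~~~~~~~~~~~~~
ValueError: matmul: Input operand 1 has a mismatch in its core dimension 0, with gufunc signature (n?,k),(k,m?)->(n?,m?) (size 3 is different from 4)
```

Candidates for the lid in the top view:
- the grey barred lid on the tray, at (388,215)
- three purple copies off the tray, at (449,228), (437,281) and (370,291)
- the plain storage lid with a round knob, at (341,219)

I choose the grey one at (388,215), and will check it in a crop. The camera rotation comes as a quaternion, so I'm fixing the helper.

```bash
sed -i 's/np.array(p\["rotation"\])/RM(p)/g' h.py; cat >> h.py <<'E'
from scipy.spatial.transform import Rotation as Rn
def RM(p):
    r=np.array(p["rotation"])
    return r if r.ndim==2 else Rn.from_quat(r,scalar_first=True).as_matrix()
E
python3 - <<'E'
from h import *
p=snapshot("top")
print(p["rotation"],p["intrinsics"])
for X in ([.508,-.3,.05],[.252,-.236,.05],[.465,-.508,.05],[.282,-.463,.05],[.503,.19,.125]): print(proj(p,X))
c=proj(p,[.508,-.3,.03]).astype(int); print(c);save(p,"lidc",(c[0]-40,c[1]-30,c[0]+40,c[1]+30),8)
c=proj(p,[.503,.19,.125]).astype(int); print(c);save(p,"colc",(c[0]-40,c[1]-30,c[0]+40,c[1]+30),8)
s=snapshot("scene")
c=proj(s,[.508,-.3,.03]).astype(int);print(c); save(s,"lids",(c[0]-50,c[1]-37,c[0]+50,c[1]+37),7)
c=proj(s,[.503,.19,.125]).astype(int);print(c); save(s,"cols",(c[0]-50,c[1]-37,c[0]+50,c[1]+37),7)
E
```

```text
[ 0.70672741  0.03864113 -0.03367757 -0.70562671] [[416.73178169   0.         286.0989216 ]
 [  0.         416.73178169 211.45629001]
 [  0.           0.           1.        ]]
[389.37735324 213.96118046]
[371.71533959 291.37230885]
[452.09377133 226.8596634 ]
[440.54893534 282.31078547]
[240.73179934 213.06751924]
[387 214]
[240 213]
[203 285]
[311 174]
```

View pics/lidc.png

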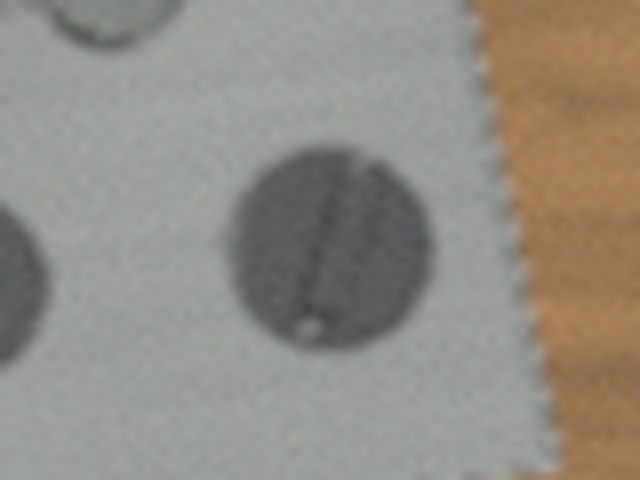

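View pics/colc.png

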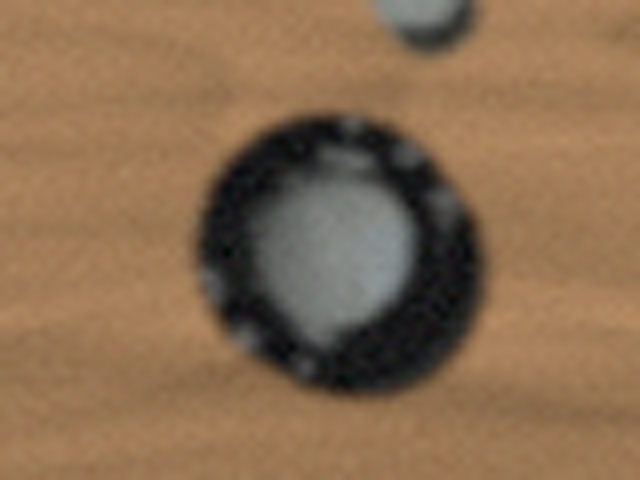

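View pics/cols.png

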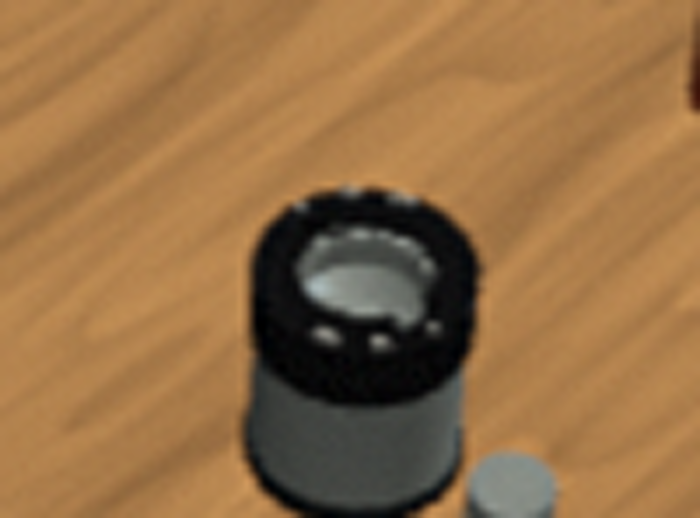

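```bash
python3 - <<'E'
from h import *
p=snapshot("top")
print(p["rotation"])
f=lambda c,o,z:unproj(p,(o[0]-40+ (c[0]+.0)/8-.5+.0625*1, o[1]-30+c[1]/8-.5+.06),z)
a=f((307,327),(387,214),.025);b=f((363,158),(387,214),.025)
d=b-a;print("lid",a,b,(a+b)/2,np.linalg.norm(d),np.degrees(np.arctan2(d[1],d[0])))
P=[f(c,(240,213),.126) for c in [(350,125),(405,155),(440,200),(305,367),(245,335),(210,282)]]
for i in range(3):
    d=P[i]-P[i+3];print("col",(P[i]+P[i+3])/2,np.linalg.norm(d),np.degrees(np.arctan2(d[1],d[0])))
s=snapshot("scene")
save(s,"lids",(153,248,253,322),7)
R=Rn.from_quat(get_obs()["ee_rot"],scalar_first=True).as_matrix();print(R)
for n in ("measuring_cup","spice_jar","caddy"): print(n,[np.round(r["point"],3) for r in place_of(s,n)])
E
```

```text
[ 0.70672741  0.03864113 -0.03367757 -0.70562671]
lid [ 0.4745844  -0.29011176  0.025     ] [ 0.54704527 -0.31563561  0.025     ] [ 0.51081484 -0.30287369  0.025     ] 0.07682476616691132 -19.404465884514227
col [0.50230397 0.19057991 0.126     ] 0.09803369964441735 -9.763373849635263
col [0.50261779 0.19152799 0.126     ] 0.09539571625829495 -41.06251753940425
col [0.50413772 0.19158412 0.126     ] 0.09676633999087013 -70.15426705128036
[[-9.63820717e-01  2.66551353e-01 -2.58623458e-05]
 [ 2.66551354e-01  9.63820718e-01 -1.35481096e-05]
 [ 2.13153977e-05 -1.99515920e-05 -1.00000000e+00]]
measuring_cup [array([ 0.622, -0.21 , -0.001]), array([0.619, 0.162, 0.   ])]
spice_jar [array([ 0.618,  0.161, -0.002])]
caddy [array([0.536, 0.598, 0.   ]), array([ 0.532, -0.213, -0.004]), array([0.504, 0.193, 0.124])]
```

View pics/lids.png

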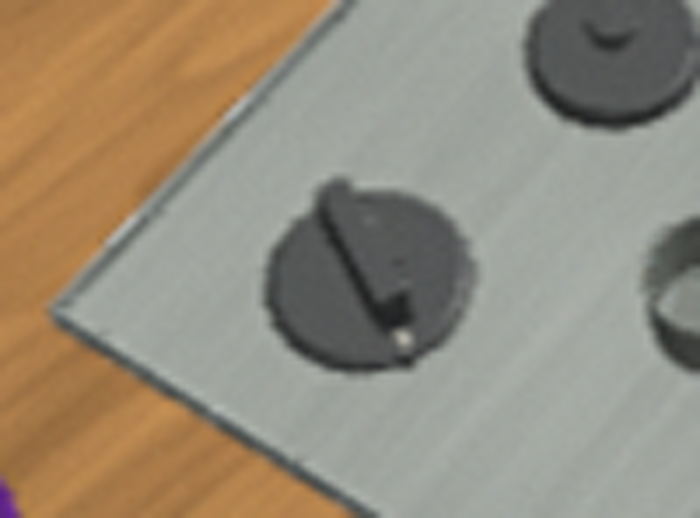

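Request:
{"fn": "jog_arm", "kwargs": {"series": [[0.085, -0.018, -0.0244, 0, 0], [0.085, -0.018, -0.0244, 0, 0], [0.085, -0.018, -0.0244, 0, 0], [0.085, -0.018, -0.0244, 0, 0], [0.085, -0.018, -0.0244, 0, 0], [0.085, -0.018, -0.0244, 0, 0], [0.085, -0.018, -0.0244, 0, 0], [0.085, -0.018, -0.0244, 0, 0]]}}

```text
time_s: 2.27
ee_pos: [0.2537, 0.3746, 0.2012]
ee_rot: [0.0, 0.134, 0.991, 0.0]
contact_force: [0.4, 0.1, 0.7]
gripper_width: 0.0852
```

Request:
{"fn": "jog_arm", "kwargs": {"series": [[0.085, -0.018, -0.0244, 0, 0], [0.085, -0.018, -0.0244, 0, 0], [0.085, -0.018, -0.0244, 0, 0], [0.085, -0.018, -0.0244, 0, 0], [0.085, -0.018, -0.0244, 0, 0], [0.085, -0.018, -0.0244, 0, 0], [0.085, -0.018, -0.0244, 0, 0], [0.085, -0.018, -0.0244, 0, 0]]}}

```text
time_s: 2.93
ee_pos: [0.3406, 0.148, 0.2015]
ee_rot: [0.001, 0.134, 0.991, 0.0]
contact_force: [-0.5, -0.7, 0.1]
gripper_width: 0.0853
```

Request:
{"fn": "jog_arm", "kwargs": {"series": [[0.085, -0.018, -0.0244, 0, 0], [0.085, -0.018, -0.0244, 0, 0], [0.085, -0.018, -0.0244, 0, 0], [0.085, -0.018, -0.0244, 0, 0], [0.085, -0.018, -0.0244, 0, 0], [0.085, -0.018, -0.0244, 0, 0], [0.085, -0.018, -0.0244, 0, 0], [0.085, -0.018, -0.0244, 0, 0]]}}

```text
time_s: 3.6
ee_pos: [0.4273, -0.0788, 0.2014]
ee_rot: [0.0, 0.135, 0.991, 0.0]
contact_force: [1.0, 0.4, -0.4]
gripper_width: 0.0851
```

Request:
{"fn": "jog_arm", "kwargs": {"series": [[0.085, -0.0176, -0.0242, 0, 0.01], [0.085, -0.0176, -0.0242, 0, 0.01], [0.085, -0.0176, -0.0242, 0, 0.01], [0.085, -0.0176, -0.0242, 0, 0.01], [0.085, -0.0176, -0.0242, 0, 0.01], [0.085, -0.0176, -0.0242, 0, 0.01], [0.085, -0.0176, -0.0242, 0, 0], [0.085, -0.0176, -0.0242, 0, 0]]}}

```text
time_s: 4.27
ee_pos: [0.5037, -0.3055, 0.2011]
ee_rot: [0.0, 0.164, 0.986, 0.0]
contact_force: [-0.2, 0.6, -0.3]
gripper_width: 0.0852
```

```bash
python3 - <<'E'
from h import *
p=snapshot("wrist"); save(p,"w1"); print(p["origin"],p["rotation"])
for t in ("lid","lid_bar"):
    print(t,[(np.round(r["point"],4),round(r["conf"],2)) for r in place_of(p,t)])
o=get_obs();print(o["ee_pos"],o["q"],proj(p,o["ee_pos"]),proj(p,[.511,-.303,.053]))
E
```

```text
[ 0.43213071 -0.27991837  0.37340316] [ 0.80396388 -0.12303549 -0.08791902  0.57513006]
lid [(array([ 4.645e-01, -5.129e-01, -3.000e-04]), 0.88), (array([ 0.5076, -0.3012,  0.0044]), 0.78), (array([ 0.2787, -0.4632, -0.0017]), 0.73)]
lid_bar [(array([ 0.2831, -0.4582,  0.0345]), 0.78), (array([ 0.5096, -0.3004,  0.039 ]), 0.73), (array([ 0.4652, -0.5079,  0.0352]), 0.65)]
[ 0.50364134 -0.30587094  0.20093194] [-6.19643204e-01  2.39984802e-01  1.72089519e+00 -5.63307139e-05
  1.18044790e+00 -1.85804416e+00] [272.13893335 249.52760121] [278.34561747 195.08371944]
```

View pics/w1.png

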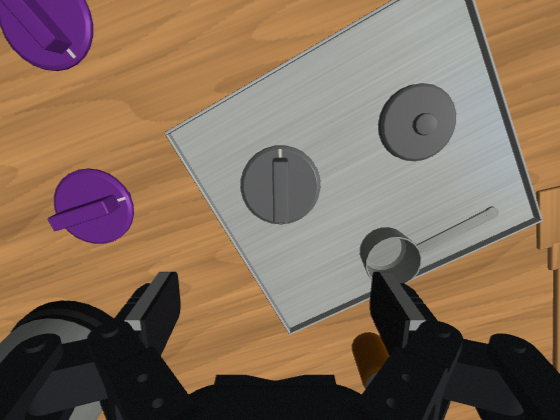

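Wrist view: the grey barred lid is at (280,185) on the tray, with its dash at (281,153) and its bar upright in the picture. The storage lid is at (417,122), the cup at (390,255), and two purple copies are off the tray.

```bash
python3 - <<'E'
from h import *
p=snapshot("wrist"); save(p,"w1c",(231,134,331,234),6)
def line(u,z): return [unproj(p,x,z) for x in u]
for m in [r for r in trace(p,"lid")][:5]:
    M=m["mask"].astype(np.uint8); ys,xs=np.nonzero(M); print(m["conf"],xs.mean(),ys.mean(),M.sum())
    if abs(xs.mean()-280)<15 and abs(ys.mean()-185)<15:
        c,_=cv2.findContours(M,0,1); c=max(c,key=len)[:,0,:].astype(float)
        W=np.array([unproj(p,x,.021)[:2] for x in c]);
        (cx,cy),r=cv2.minEnclosingCircle(W.astype(np.float32)); print("circ",cx,cy,r)
        A=np.c_[2*W,np.ones(len(W))]; s=np.linalg.lstsq(A,(W**2).sum(1),rcond=None)[0]; print(s[:2],np.sqrt(s[2]+s[0]**2+s[1]**2))
E
```

```text
0.92 47.4493041749503 30.998011928429424 5533
0.7 92.23173492488166 206.58468820745009 4859
0.6 280.1798878205128 184.21013621794873 4992
circ 0.5091403722763062 -0.30061739683151245 0.04444727301597595
[ 0.50940688 -0.30043127] 0.04341640578081502
```

View pics/w1c.png

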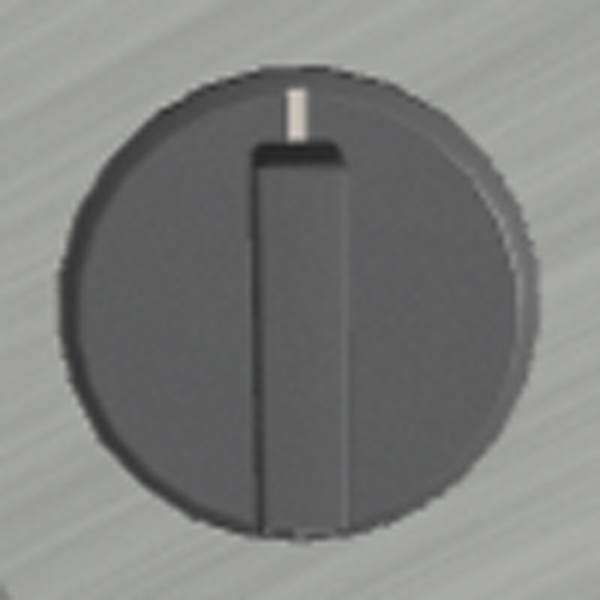

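```bash
python3 - <<'E'
from h import *
p=snapshot("wrist")
f=lambda c,z:unproj(p,(231+c[0]/6-.4,134+c[1]/6-.4),z)
a=f((303.5,165),.053);b=f((306.5,532),.053);d=a-b
print(a,b,(a+b)/2,np.linalg.norm(d),np.degrees(np.arctan2(d[1],d[0])))
print(np.linalg.norm(f((258,165),.053)-f((349,165),.053)))
print("dash",f((297,115),.025))
o=get_obs();R=Rn.from_quat(o["ee_rot"],scalar_first=True).as_matrix();print(np.degrees(np.arctan2(R[1,0],R[0,0])))
e=np.array([.5092,-.3010,.2])-o["ee_pos"];print("tool shift",R.T@e)
E
```

```text
[ 0.47869811 -0.28725073  0.053     ] [ 0.538296  -0.3066718  0.053    ] [ 0.50849705 -0.29696126  0.053     ] 0.06268242611378952 161.9508437007644
0.014700354939370601
dash [ 0.47419659 -0.2863627   0.025     ]
161.12082997177015
tool shift [-0.00536925  0.00387744  0.00075592]
```

Request:
{"fn": "jog_arm", "kwargs": {"series": [[0.085, -0.0014, 0.0041, 0.02, -0.007], [0.085, -0.0013, 0.0041, 0.03, 0], [0.085, 0, 0, 0.03, 0], [0.085, 0, 0, 0.02, 0], [0.085, 0, 0, 0.01, 0], [0.085, 0, 0, 0, 0], [0.085, 0, 0, 0, 0]]}}

```text
time_s: 5.15
ee_pos: [0.5087, -0.2964, 0.0915]
ee_rot: [-0.0, 0.16, 0.987, 0.0]
contact_force: [0.5, -0.2, 0.0]
gripper_width: 0.0847
```

```bash
python3 - <<'E'
from h import *
p=snapshot("wrist"); save(p,"w2"); o=get_obs();print(o["ee_pos"],proj(p,o["ee_pos"]))
R=Rn.from_quat(o["ee_rot"],scalar_first=True).as_matrix()
for z in (.053,): print([proj(p,np.r_[o["ee_pos"][:2],z]+R[:,0]*k) for k in (-.032,0,.032)])
print([np.round(r["point"],4) for r in place_of(p,"lid_bar")])
E
```

```text
[ 0.50960032 -0.29717997  0.09253953] [272.00385395 252.06275318]
[array([272.48599715, 270.54364722]), array([272.45879801, 228.02174137]), array([272.42919406, 181.74028236])]
[array([ 0.5084, -0.3006,  0.0412])]
```

View pics/w2.png

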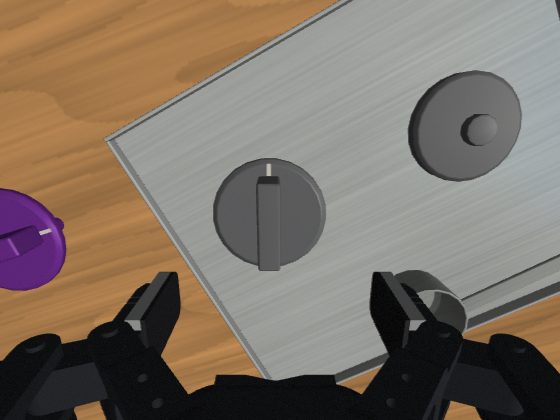

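Wrist view: the bar spans rows 183–271 at column 268. The TCP axis projects to column 272, so I'm shifting 2.5 mm towards -y and then descending.

Request:
{"fn": "jog_arm", "kwargs": {"series": [[0.085, 0, -0.0025, 0.02, 0], [0.085, 0, 0, 0.022, 0], [0.085, 0, 0, 0.014, 0], [0.085, 0, 0, 0.007, 0], [0.085, 0, 0, 0, 0], [0.085, 0, 0, 0, 0]]}}

```text
time_s: 5.75
ee_pos: [0.5087, -0.3001, 0.0293]
ee_rot: [0.001, 0.161, 0.987, -0.0]
contact_force: [0.4, -0.2, 1.1]
gripper_width: 0.0851
```

Request:
{"fn": "jog_arm", "kwargs": {"series": [[0.04, 0, 0, 0, 0], [0.025, 0, 0, 0, 0], [0.01, 0, 0, 0, 0], [0.0, 0, 0, 0, 0], [0.0, 0, 0, 0, 0], [0.0, 0, 0, 0, 0], [0.0, 0, 0, 0, 0], [0.0, 0, 0, 0, 0]]}}

```text
time_s: 6.42
ee_pos: [0.5077, -0.2994, 0.028]
ee_rot: [-0.0, 0.161, 0.987, 0.0]
contact_force: [0.2, -0.6, 0.1]
gripper_width: 0.0002
```

```bash
python3 - <<'E'
from h import *
p=snapshot("wrist"); save(p,"w3"); o=get_obs();print(o["ee_pos"],o["ee_rot"],o["gripper_width"],o["contact_force"])
E
```

```text
[ 0.50770404 -0.2993866   0.02801619] [-7.30715420e-05  1.60702772e-01  9.87002843e-01  3.54094794e-05] 0.00024626800895005994 [-0.22557253  0.05040436 -0.30395651]
```

View pics/w3.png

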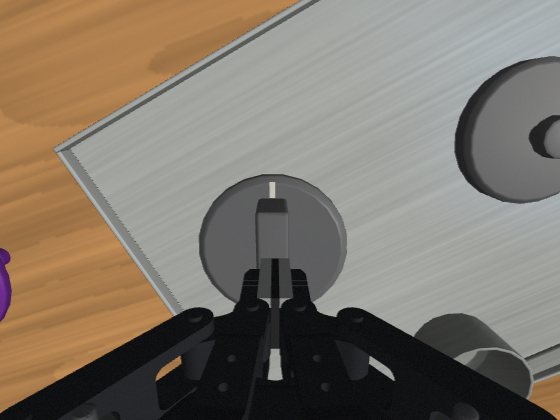

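```bash
python3 - <<'E'
from h import *
p=snapshot("wrist"); save(p,"w3c",(190,165,360,395),3.4 and 2.6); o=get_obs()
save(p,"w3d",(235,190,315,270),7)
R=Rn.from_quat(o["ee_rot"],scalar_first=True).as_matrix()
print([proj(p,np.r_[o["ee_pos"][:2],.053]+R[:,0]*k) for k in (-.032,-.011,0,.011,.032)],proj(p,o["ee_pos"]))
s=snapshot("scene");c=proj(s,[.508,-.3,.05]).astype(int);print(c); save(s,"s3",(c[0]-50,c[1]-50,c[0]+50,c[1]+37),7)
E
```

```text
[array([272.54825568, 325.01400107]), array([272.51918653, 289.56304769]), array([272.50306815, 269.90605606]), array([272.4862875 , 249.44140691]), array([272.45225898, 207.94231789])] [272.78683924 249.41924241]
[203 281]
```

View pics/w3c.png

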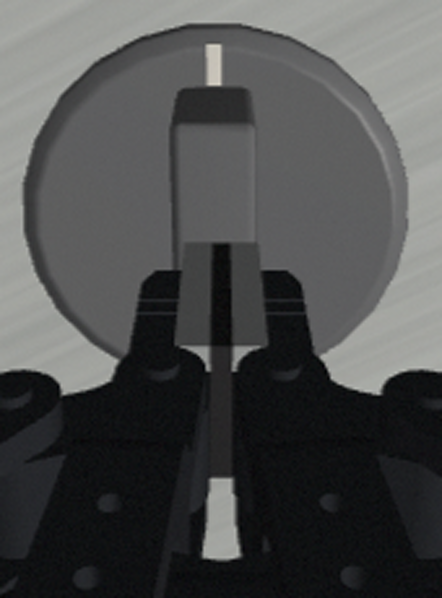

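View pics/s3.png

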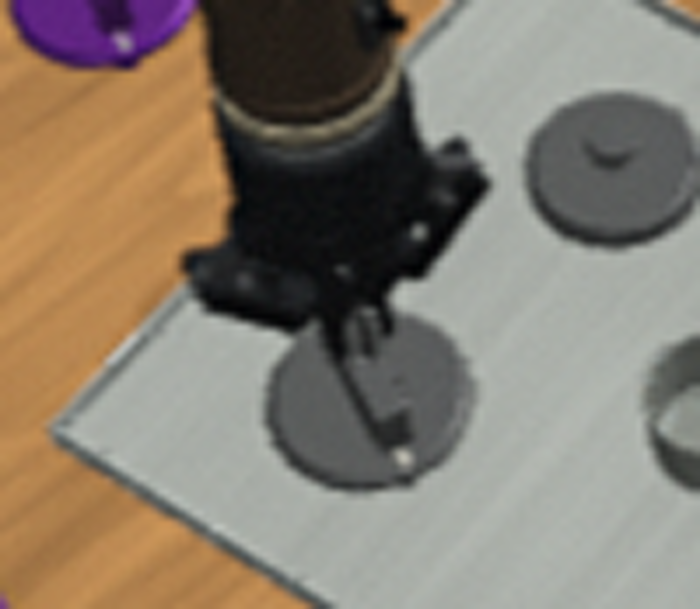

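The picture and the reading disagree. The opening reads 0.0002, though a 16 mm bar should be between the pads. In the crop the bar still shows at rows 213–258 and the pads meet around column 272. I'll lift a little and look.

Request:
{"fn": "jog_arm", "kwargs": {"series": [[0.0, 0, 0, -0.01, 0], [0.0, 0, 0, -0.01, 0], [0.0, 0, 0, -0.01, 0], [0.0, 0, 0, 0, 0]]}}

```text
time_s: 6.9
ee_pos: [0.5101, -0.301, 0.0616]
ee_rot: [0.003, 0.161, 0.987, -0.001]
contact_force: [1.4, -0.0, 0.5]
gripper_width: 0.0003
```

```bash
python3 - <<'E'
from h import *
p=snapshot("wrist"); save(p,"w4",(140,120,420,420),2); o=get_obs();print(o["ee_pos"],o["gripper_width"],o["contact_force"])
s=snapshot("scene"); save(s,"s4",(153,201,253,318),5)
E
```

```text
[ 0.5095529  -0.30062475  0.06057866] -6.23557542135755e-05 [0.00870305 0.16192766 0.25031054]
```

View pics/w4.png

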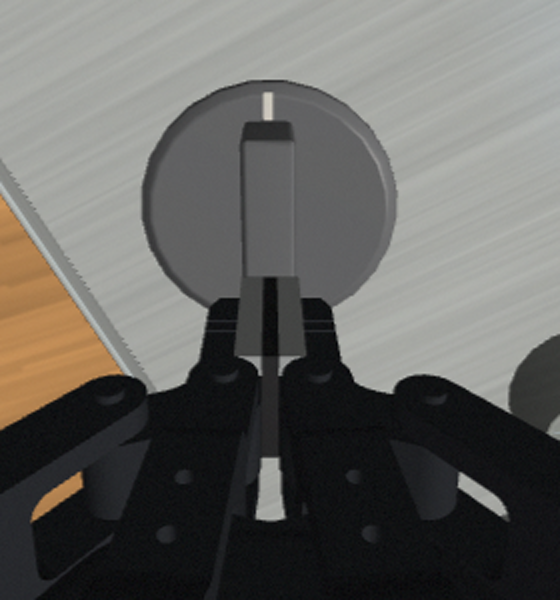

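View pics/s4.png

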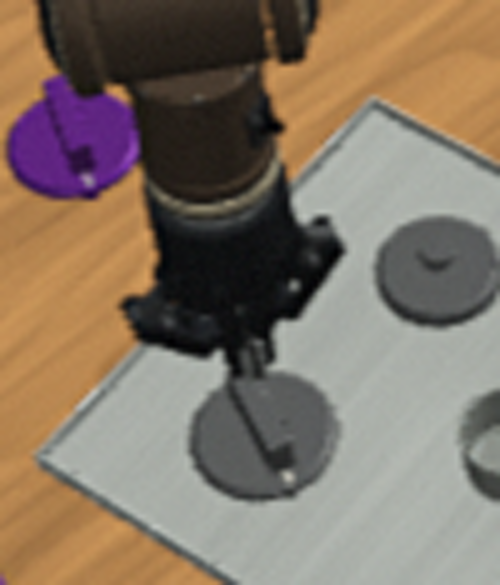

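```bash
python3 - <<'E'
from h import *
s=snapshot("scene"); o=get_obs(); save(s,"s5",(170,230,250,310),8)
for z in (.03,.045,.06,.075,.09): print(z,proj(s,np.r_[o["ee_pos"][:2],z]), (proj(s,np.r_[o["ee_pos"][:2],z])-[170,230])*8)
p=snapshot("wrist")
for z in (.03,.045,.06,.075,.09): print(z,(proj(p,np.r_[o["ee_pos"][:2],z])-[140,120])*2)
E
```

```text
0.03 [204.01968229 285.16460684] [272.15745828 441.3168547 ]
0.045 [203.47559453 282.38938449] [267.80475624 419.11507591]
0.06 [202.92324798 279.57203659] [263.38598382 396.57629269]
0.075 [202.36245315 276.71159665] [258.89962518 373.6927732 ]
0.09 [201.79301472 273.80706841] [254.34411775 350.45654725]
0.03 [266.14519563 222.89146137]
0.045 [265.88996471 240.4164408 ]
0.06 [265.59545973 260.63810372]
0.075 [265.25186008 284.23076534]
0.09 [264.84577317 312.11400365]
```

View pics/s5.png

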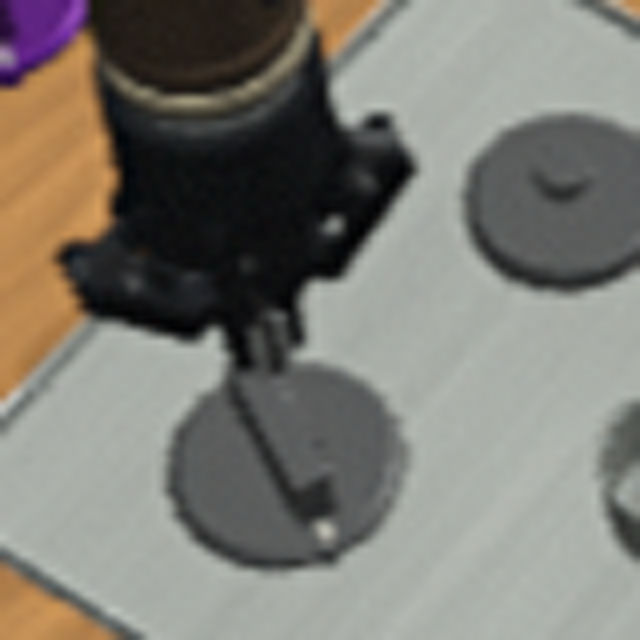

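```bash
python3 - <<'E'
from h import *
p=snapshot("wrist"); o=get_obs();R=Rn.from_quat(o["ee_rot"],scalar_first=True).as_matrix()
print(R,p["intrinsics"],p["origin"]-o["ee_pos"])
for b in (0,-.01,-.013,-.02,-.03,-.04):
    print(b,"open",[np.round(proj(p,o["ee_pos"]+R@[k,.0425,b])) for k in (-.011,.011)],"shut",[np.round(proj(p,o["ee_pos"]+R@[k,0,b])) for k in (-.011,.011)])
E
```

```text
[[-9.48358629e-01  3.17199711e-01 -5.03750007e-04]
 [ 3.17199595e-01  9.48358755e-01  2.98506420e-04]
 [ 5.72421880e-04  1.23301841e-04 -9.99999829e-01]] [[329.90773957   0.         274.67052843]
 [  0.         329.90773957 212.50904662]
 [  0.           0.           1.        ]] [-0.07145692  0.02489363  0.17269441]
0 open [array([346., 266.]), array([349., 231.])] shut [array([273., 266.]), array([273., 231.])]
-0.01 open [array([350., 275.]), array([353., 237.])] shut [array([273., 275.]), array([273., 237.])]
-0.013 open [array([351., 277.]), array([354., 239.])] shut [array([273., 277.]), array([273., 239.])]
-0.02 open [array([354., 284.]), array([358., 245.])] shut [array([273., 284.]), array([273., 245.])]
-0.03 open [array([359., 294.]), array([363., 253.])] shut [array([273., 294.]), array([273., 253.])]
-0.04 open [array([364., 306.]), array([368., 263.])] shut [array([272., 306.]), array([272., 262.])]
```

```bash
python3 - <<'E'
from h import *
s=snapshot("scene"); o=get_obs();R=Rn.from_quat(o["ee_rot"],scalar_first=True).as_matrix()
p=snapshot("wrist")
from scipy.optimize import brentq
for b in (-.015,-.02,-.025,-.03,-.036,-.042):
    k=brentq(lambda k:proj(p,o["ee_pos"]+R@[k,0,b])[1]-258.5,-.05,.05)
    print(b,k,(proj(s,o["ee_pos"]+R@[k-.022,0,b])-[170,230])*8)
save(s,"s6",(185,255,225,285),16)
E
```

```text
-0.015 0.001480941609259385 [282.06099335 417.73493391]
-0.02 0.0038466266783951596 [277.95166313 405.16462685]
-0.025 0.006212311747530777 [273.82877043 392.55283262]
-0.03 0.008577996816666524 [269.69224801 379.89934549]
-0.036 0.011416818899629451 [264.71033451 364.65983464]
-0.042 0.014255640982592379 [259.70857886 349.35962728]
```

View pics/s6.png

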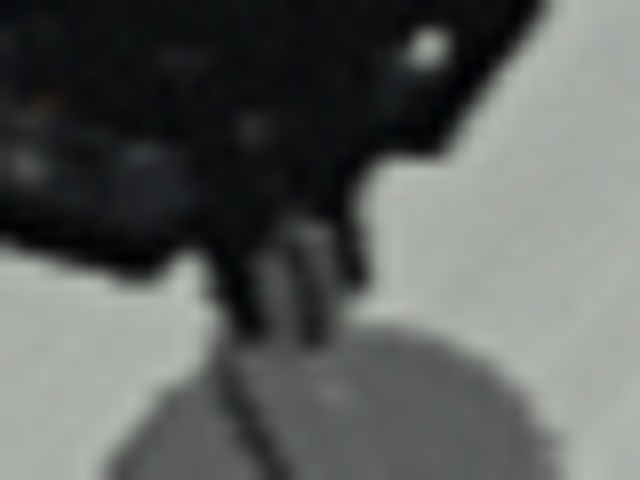

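The last pictures (wrist crop: pad tips at row 258; scene: tips at pixel (203,277)) show the lid unmoved and the pads shut above the bar. Triangulating the two views puts the real pad ends about 33 mm behind the reported TCP, with no lateral offset. I'll correct for that empirically by opening and going about 28 mm lower than before, watching the force.

Request:
{"fn": "jog_arm", "kwargs": {"series": [[0.085, 0, 0, 0, 0], [0.085, 0, 0, 0, 0], [0.085, 0, 0, 0, 0], [0.085, 0, 0, 0, 0], [0.085, 0, 0, 0.015, 0], [0.085, 0, 0, 0.015, 0], [0.085, 0, 0, 0, 0], [0.085, 0, 0, 0, 0]]}}

```text
time_s: 7.92
ee_pos: [0.5068, -0.2987, 0.0271]
ee_rot: [-0.001, 0.161, 0.987, 0.001]
contact_force: [-0.4, -0.6, -0.1]
gripper_width: 0.085
```

Request:
{"fn": "jog_arm", "kwargs": {"series": [[0.085, 0, 0, 0.008, 0], [0.085, 0, 0, 0.006, 0], [0.085, 0, 0, 0.005, 0], [0.085, 0, 0, 0, 0], [0.085, 0, 0, 0, 0]]}}

```text
time_s: 8.33
ee_pos: [0.5074, -0.2992, 0.0087]
ee_rot: [-0.0, 0.161, 0.987, 0.0]
contact_force: [0.1, -0.0, -0.1]
gripper_width: 0.0849
```

```bash
python3 - <<'E'
from h import *
p=snapshot("wrist"); save(p,"w7"); o=get_obs();print(o["ee_pos"],o["gripper_width"],o["contact_force"])
s=snapshot("scene"); save(s,"s7",(153,221,253,301),7)
E
```

```text
[ 0.50775742 -0.29940844  0.00901155] 0.08490689122847495 [ 0.85835118 -0.4287034   0.39069152]
```

View pics/w7.png

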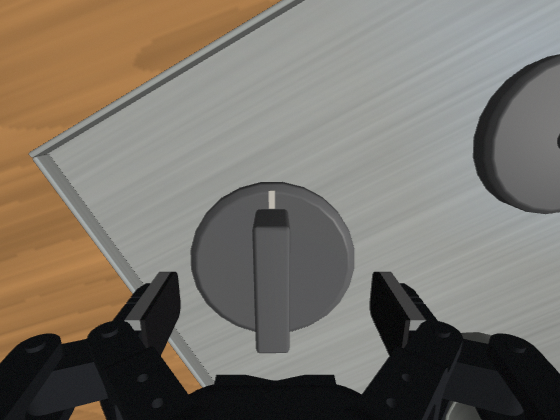

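View pics/s7.png

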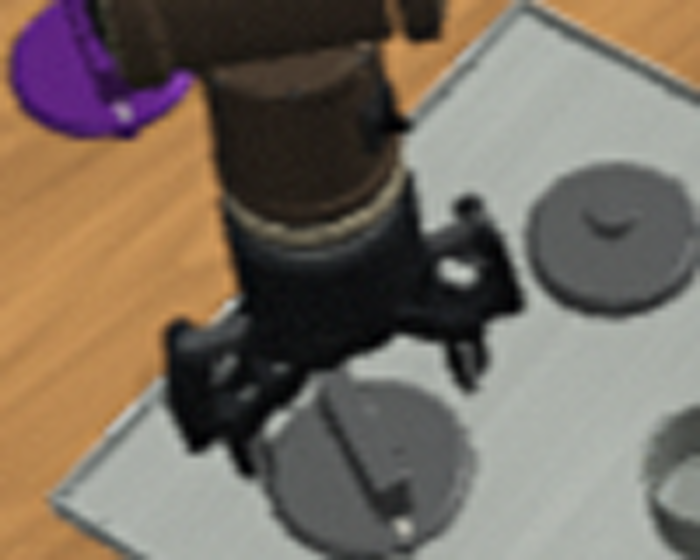

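Wrist view: the open fingers straddle the bar (columns 255–290) and nothing is touching. I'll go 8 mm lower and close.

Request:
{"fn": "jog_arm", "kwargs": {"series": [[0.085, 0, 0, 0.008, 0], [0.085, 0, 0, 0, 0], [0.0, 0, 0, 0, 0], [0.0, 0, 0, 0, 0], [0.0, 0, 0, 0, 0], [0.0, 0, 0, 0, 0], [0.0, 0, 0, 0, 0], [0.0, 0, 0, 0, 0]]}}

```text
time_s: 9.1
ee_pos: [0.508, -0.2997, 0.0015]
ee_rot: [0.0, 0.161, 0.987, -0.0]
contact_force: [0.9, 0.1, -1.2]
gripper_width: 0.015
```

```bash
python3 - <<'E'
from h import *
p=snapshot("wrist"); save(p,"w8",(140,120,420,420),2); o=get_obs();print(o["ee_pos"],o["gripper_width"],o["contact_force"])
s=snapshot("scene"); save(s,"s8",(153,221,253,301),7)
E
```

```text
[ 0.50805746 -0.29967697  0.00139266] 0.014909233505224731 [-0.87771153 -0.96288136  1.68218392]
```

View pics/w8.png

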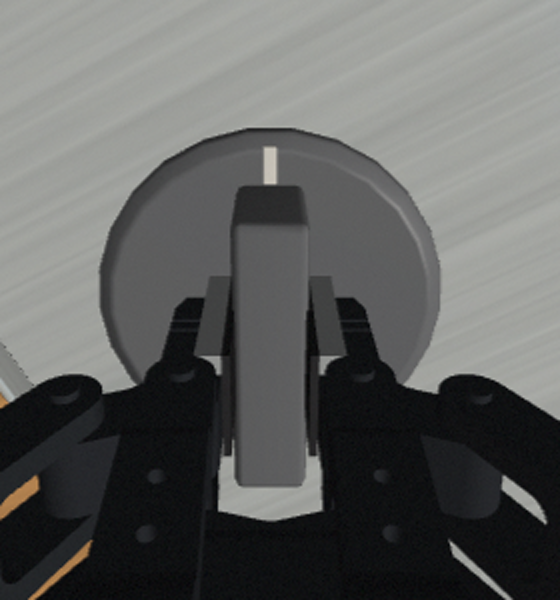

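View pics/s8.png

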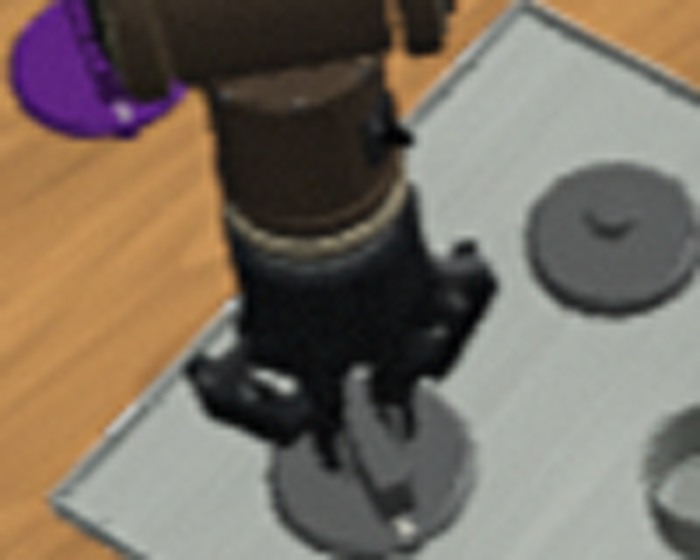

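Now the opening reads 14.9 mm, and the wrist crop shows the pads on both sides of the bar (columns 230–310). I'm lifting.

Request:
{"fn": "jog_arm", "kwargs": {"series": [[0.0, 0, 0, -0.01, 0], [0.0, 0, 0, -0.015, 0], [0.0, 0, 0, -0.025, 0], [0.0, 0, 0, -0.03, 0], [0.0, 0, 0, -0.03, 0], [0.0, 0, 0, -0.03, 0], [0.0, 0, 0, -0.02, 0], [0.0, 0, 0, -0.01, 0]]}}

```text
time_s: 9.87
ee_pos: [0.5095, -0.3005, 0.1754]
ee_rot: [0.003, 0.161, 0.987, -0.001]
contact_force: [0.5, 0.7, -0.8]
gripper_width: 0.0148
```

```bash
python3 - <<'E'
from h import *
p=snapshot("wrist"); save(p,"w9",(140,120,420,420),2); o=get_obs();print(o["ee_pos"],o["ee_rot"],o["gripper_width"],o["contact_force"])
s=snapshot("scene"); save(s,"s9",(103,171,253,301),4)
E
```

```text
[ 0.50995851 -0.30084047  0.17601229] [ 0.00336135  0.1606655   0.98700194 -0.00157139] 0.015059113348224839 [ 0.91812218 -0.95579066 -0.79799403]
```

View pics/w9.png

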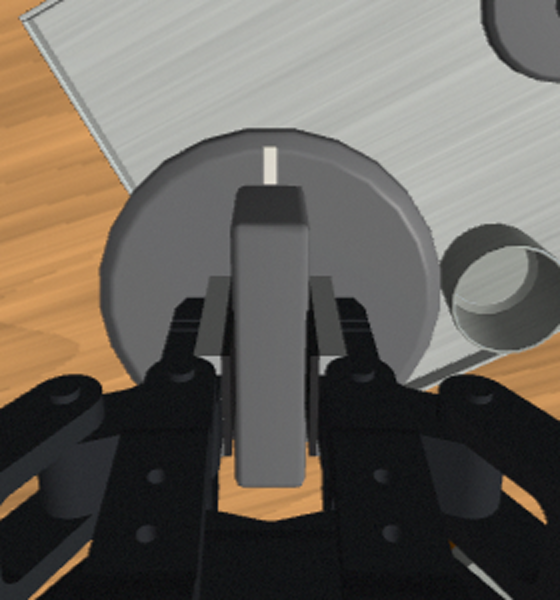

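View pics/s9.png

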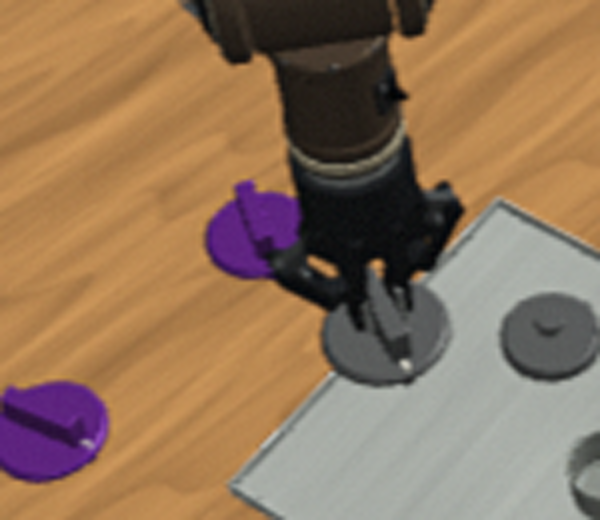

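The lid is up with the grip unchanged (14.9 mm) and hangs level. Next I'll measure where its axis lies in the tool frame.

```bash
python3 - <<'E'
from h import *
p=snapshot("wrist"); o=get_obs();R=Rn.from_quat(o["ee_rot"],scalar_first=True).as_matrix()
T=lambda uv,h:R.T@(unproj(p,uv,o["ee_pos"][2]+h)-o["ee_pos"])
f=lambda c:(140+c[0]/2-.25,120+c[1]/2-.25)
a=T(f((269.5,223)),.0516);b=T(f((270,487)),.0516);print(a,b,(a+b)/2,np.linalg.norm(a-b))
print("dash",T(f((270,165)),.0236))
for r in trace(p,"lid"):
    M=r["mask"].astype(np.uint8); ys,xs=np.nonzero(M); print(r["conf"],xs.mean(),ys.mean(),M.sum())
# disc edge points of upper silhouette: leftmost, rightmost, top
for c in [(100,275),(440,275),(270,128)]: print(T(f(c),.018))
dw=np.array([.503,.191,.176])-o["ee_pos"]; print("shift to collar tool",R.T@dw)
E
```

```text
[ 0.02832151  0.00061318 -0.0516234 ] [-0.03605998  0.00079477 -0.05157063] [-0.00386924  0.00070398 -0.05159702] 0.064381767576332
dash [ 0.03235271  0.00067788 -0.02362671]
0.92 274.23776306455426 255.07223930007095 16916
0.85 70.66596712137111 208.20549143057013 5718
0.56 32.73677352097993 27.536095908261665 3837
[ 0.00100062 -0.04344772 -0.01799031]
[ 0.00117083  0.04483361 -0.01801182]
[ 0.04005941  0.00066214 -0.01803303]
shift to collar tool [ 0.16009643  0.46356913 -0.00479947]
```

Request:
{"fn": "jog_arm", "kwargs": {"series": [[0.0, 0, 0, 0, -0.072], [0.0, 0, 0, 0, -0.071], [0.0, 0.003, 0.013, 0, 0], [0.0, 0.006, 0.03, 0, 0], [0.0, 0.006, 0.032, 0, 0], [0.0, 0.006, 0.032, 0, 0], [0.0, 0.006, 0.032, 0, 0], [0.0, 0.006, 0.032, 0, 0]]}}

```text
time_s: 10.73
ee_pos: [0.5038, -0.1225, 0.169]
ee_rot: [-0.002, 0.091, 0.996, 0.001]
contact_force: [-0.1, 0.6, -0.7]
gripper_width: 0.0151
```

Request:
{"fn": "jog_arm", "kwargs": {"series": [[0.0, 0.006, 0.032, 0, 0], [0.0, 0.006, 0.032, 0, 0], [0.0, 0.006, 0.032, 0, 0], [0.0, 0.006, 0.032, 0, 0], [0.0, 0.006, 0.03, 0, 0], [0.0, 0.006, 0.02, 0, 0], [0.0, 0.006, 0.014, 0, 0], [0.0, 0, 0, 0, 0]]}}

```text
time_s: 11.4
ee_pos: [0.4959, 0.0745, 0.169]
ee_rot: [-0.003, 0.089, 0.996, 0.001]
contact_force: [0.1, 0.0, -1.5]
gripper_width: 0.0145
```

Request:
{"fn": "jog_arm", "kwargs": {"series": [[0.0, 0, 0, 0, 0], [0.0, 0, 0, 0, 0]]}}

```text
time_s: 11.57
ee_pos: [0.4979, 0.071, 0.17]
ee_rot: [-0.001, 0.09, 0.996, -0.0]
contact_force: [-0.3, -0.3, -1.7]
gripper_width: 0.0149
```

```bash
python3 - <<'E'
from h import *
p=snapshot("wrist"); save(p,"w10"); o=get_obs();print(o["ee_pos"],o["ee_rot"],o["gripper_width"],o["contact_force"])
R=Rn.from_quat(o["ee_rot"],scalar_first=True).as_matrix();print(np.degrees(np.arctan2(R[1,0],R[0,0])))
for t in ("collar","pulse_mark","grinder"): print(t,[(np.round(r["point"],4),r["conf"]) for r in place_of(p,t)])
print(proj(p,[.503,.191,.125]))
E
```

```text
[0.49825252 0.07060466 0.17029923] [-7.25422172e-04  9.03078558e-02  9.95913594e-01 -2.78432704e-04] 0.014807525373481368 [-0.04006572 -1.44446822 -1.08170504]
169.63733336516256
collar [(array([0.4986, 0.1889, 0.1246]), 0.55)]
pulse_mark [(array([0.54  , 0.1563, 0.126 ]), 0.58)]
grinder [(array([ 0.5001,  0.1923, -0.0042]), 0.85), (array([0.6207, 0.1677, 0.001 ]), 0.66)]
[447.7492302  200.65723355]
```

View pics/w10.png

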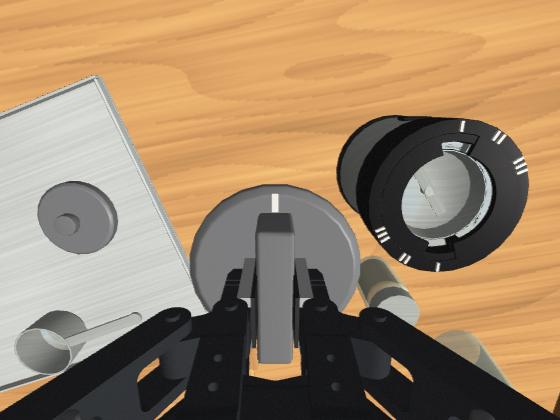

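Wrist view: the collar is at about (449,195). Its single ribs are at (462,126) and (437,267), the double ribs at (499,136) and (406,260), the triple ribs at (520,164) and (381,235). Zooming in to measure.

```bash
python3 - <<'E'
from h import *
p=snapshot("wrist"); save(p,"w10c",(360,105,540,280),4.4)
E
```

```text
(no output)
```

View pics/w10c.png

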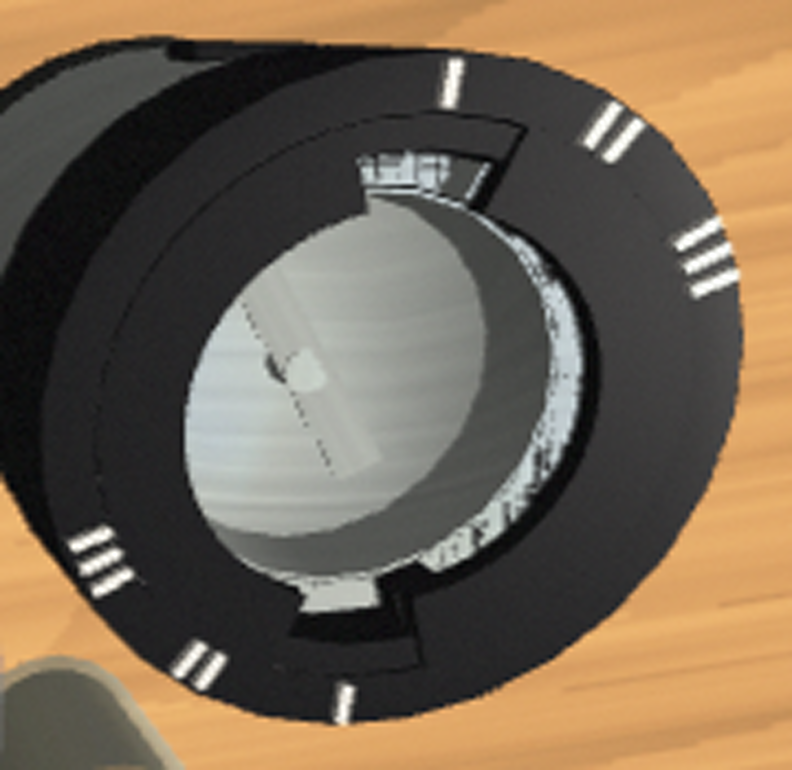

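```bash
python3 - <<'E'
from h import *
p=snapshot("wrist"); o=get_obs();R=Rn.from_quat(o["ee_rot"],scalar_first=True).as_matrix()
f=lambda c:unproj(p,(360+c[0]/4.4-.39,105+c[1]/4.4-.39),.126)
P=[f(c) for c in [(453,83),(613,131),(707,256),(345,703),(199,665),(101,561)]]
C=[];A=[]
for i in range(3):
    d=P[i]-P[i+3];a=np.degrees(np.arctan2(d[1],d[0]));C.append((P[i]+P[i+3])/2);A.append(a+30*i);print("col",C[-1],np.linalg.norm(d),a+30*i)
c=np.mean(C,0);a=np.mean(A);print(c,a)
ta=np.degrees(np.arctan2(R[1,0],R[0,0]))
print("tool",o["ee_pos"],ta,"yaw needed",-np.radians(a-ta))
lid=o["ee_pos"]+R@[-.0039,.0007,0]
print("lid-axis shift in tool",R.T@(c-lid))
E
```

```text
col [0.50305923 0.19158457 0.126     ] 0.09882098424779674 169.08475238321884
col [0.50298908 0.19140558 0.126     ] 0.09899211380049226 169.06032579663432
col [0.50303864 0.1913874  0.126     ] 0.09885768848157207 169.23501454083328
[0.50302898 0.19145918 0.126     ] 169.12669757356215
tool [0.4989998  0.07041165 0.171027  ] 169.6117137041218 yaw needed 0.008465128403548457
lid-axis shift in tool [0.02176141 0.11909353 0.04501833]
```

Request:
{"fn": "jog_arm", "kwargs": {"series": [[0.0, 0.003, 0.012, 0, 0.008], [0.0, 0.004, 0.023, 0, 0], [0.0, 0.005, 0.028, 0, 0], [0.0, 0.005, 0.028, 0, 0], [0.0, 0.003, 0.018, 0, 0], [0.0, 0.0018, 0.01, 0, 0], [0.0, 0, 0, 0, 0], [0.0, 0, 0, 0, 0]]}}

```text
time_s: 12.53
ee_pos: [0.4995, 0.1916, 0.171]
ee_rot: [-0.0, 0.093, 0.996, -0.001]
contact_force: [-0.1, -1.0, -1.2]
gripper_width: 0.0149
```

```bash
python3 - <<'E'
from h import *
R=None
L=[]
for i in range(5):
    p=snapshot("wrist"); o=get_obs();R=Rn.from_quat(o["ee_rot"],scalar_first=True).as_matrix()
    L.append(np.r_[o["ee_pos"],np.degrees(np.arctan2(R[1,0],R[0,0]))]); print(np.round(L[-1],4),np.round(p["origin"]-o["ee_pos"],4))
m=np.mean(L,0);print(m, "lid",m[:3]+R@[-.0039,.0007,0])
print("shift",R.T@(np.array([.50303,.19146,0])-m[:3]-R@[-.0039,.0007,0]))
save(p,"w11")
s=snapshot("scene"); save(s,"s11",(261,120,361,220),6)
t=snapshot("top"); save(t,"t11",(200,173,280,253),7)
E
```

```text
[  0.4995   0.1911   0.1709 169.2338] [-0.0742  0.0156  0.1724]
[  0.4995   0.1909   0.1709 169.1911] [-0.0742  0.0155  0.1723]
[  0.4996   0.1908   0.1709 169.1707] [-0.0742  0.0153  0.1723]
[  0.4996   0.1909   0.171  169.1598] [-0.0743  0.0152  0.1723]
[  0.4996   0.191    0.171  169.1571] [-0.0742  0.0151  0.1723]
[  0.4995577    0.19096262   0.1709447  169.18249816] lid [0.50351975 0.19091647 0.17094389]
shift [0.00055962 0.00050732 0.17094379]
```

View pics/w11.png

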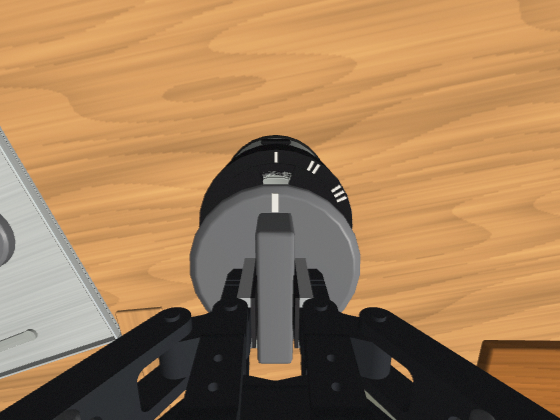

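View pics/s11.png

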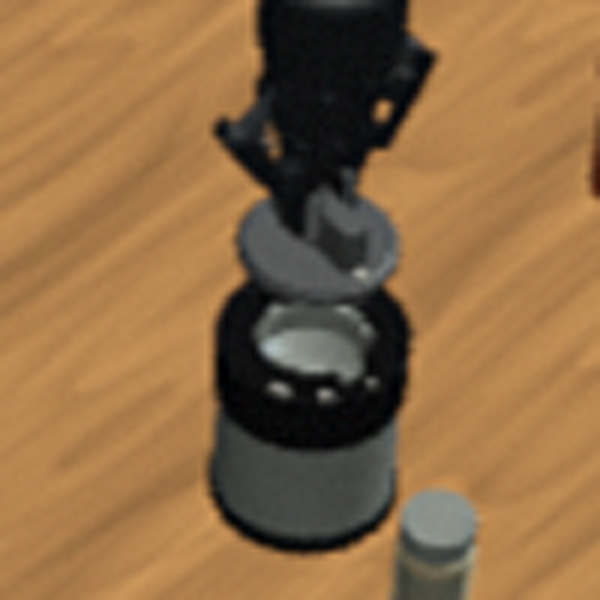

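Wrist view: the lid's dash (275,203) lines up with the collar's single rib (276,157). I'm adding 0.5 mm in x and y, then descending in steps.

Request:
{"fn": "jog_arm", "kwargs": {"series": [[0.0, 0.0005, 0.0005, 0.012, 0], [0.0, 0, 0, 0.012, 0], [0.0, 0, 0, 0.01, 0], [0.0, 0, 0, 0.006, 0], [0.0, 0, 0, 0, 0], [0.0, 0, 0, 0, 0]]}}

```text
time_s: 13.38
ee_pos: [0.4984, 0.1925, 0.1299]
ee_rot: [-0.001, 0.094, 0.996, -0.0]
contact_force: [-0.2, -0.1, -1.6]
gripper_width: 0.0151
```

Request:
{"fn": "jog_arm", "kwargs": {"series": [[0.0, 0, 0, 0.004, 0], [0.0, 0, 0, 0.004, 0], [0.0, 0, 0, 0.004, 0], [0.0, 0, 0, 0, 0]]}}

```text
time_s: 13.72
ee_pos: [0.4996, 0.1925, 0.1186]
ee_rot: [0.0, 0.094, 0.996, -0.0]
contact_force: [1.3, -0.5, -2.1]
gripper_width: 0.0152
```

Request:
{"fn": "jog_arm", "kwargs": {"series": [[0.0, 0, 0, 0.003, 0], [0.0, 0, 0, 0.002, 0], [0.0, 0, 0, 0, 0], [0.0, 0, 0, 0, 0]]}}

```text
time_s: 14.05
ee_pos: [0.4995, 0.1925, 0.114]
ee_rot: [0.0, 0.094, 0.996, -0.0]
contact_force: [1.6, -1.0, -3.5]
gripper_width: 0.0147
```

```bash
python3 - <<'E'
from h import *
for i in range(3):
    p=snapshot("wrist"); o=get_obs(); print(o["ee_pos"],o["contact_force"],o["ft_torque"],o["gripper_width"])
save(p,"w12",(140,120,420,420),2)
s=snapshot("scene"); save(s,"s12",(261,120,361,220),6)
E
```

```text
[0.49953824 0.19254972 0.11398479] [ 1.6640155  -0.84984938 -2.916145  ] [-0.2206436  -0.42586869 -0.03195414] 0.014560150333211192
[0.49955244 0.19254    0.11401714] [ 2.05419259 -1.50548672 -2.86855499] [-0.3313063  -0.45041204 -0.01894117] 0.0145375753171118
[0.4995111  0.19254722 0.11402267] [ 1.97756649 -1.68154773 -2.84286019] [-0.29013692 -0.46512549  0.03437156] 0.014702512811488974
```

View pics/w12.png

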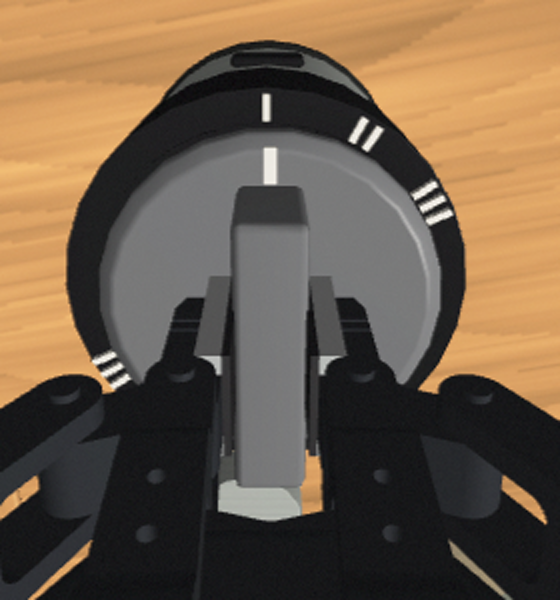

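View pics/s12.png

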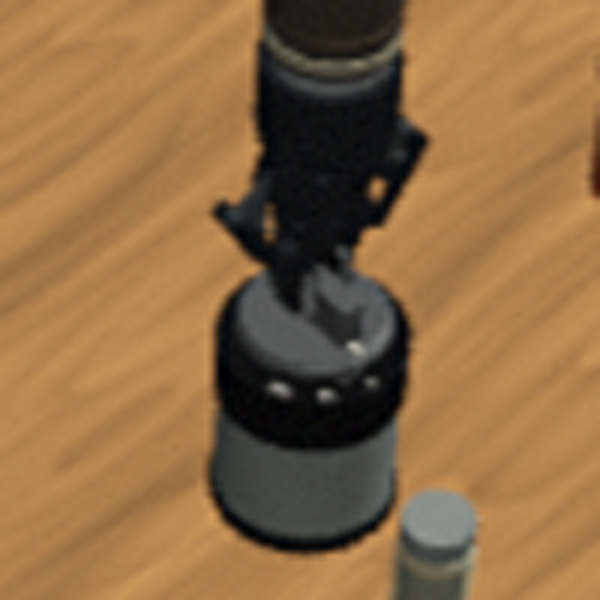

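The lid is about 10 mm in and nothing is jammed: the force is only about 2 N. The dash (270) sits about 1 mm right of the rib (266), so I'm correcting -y and seating it.

Request:
{"fn": "jog_arm", "kwargs": {"series": [[0.0, 0, -0.001, 0, 0], [0.0, 0, 0, 0.002, 0], [0.0, 0, 0, 0.002, 0], [0.0, 0, 0, 0, 0], [0.0, 0, 0, 0, 0]]}}

```text
time_s: 14.67
ee_pos: [0.4991, 0.1918, 0.11]
ee_rot: [0.0, 0.094, 0.996, 0.0]
contact_force: [1.6, -1.1, -1.7]
gripper_width: 0.0148
```

```bash
python3 - <<'E'
from h import *
for i in range(3):
    p=snapshot("wrist"); o=get_obs(); print(o["ee_pos"],o["contact_force"],o["ft_torque"],o["gripper_width"])
E
```

```text
[0.49911712 0.19186314 0.11004003] [ 1.983481   -0.43372723 -1.2197206 ] [-0.05664719 -0.41567679  0.00679449] 0.01510028187071546
[0.49909563 0.19184495 0.11003686] [ 0.93628013  0.42900617 -2.54709634] [-0.07779079 -0.34143354 -0.01706727] 0.014966588310454783
[0.49912033 0.19181161 0.11004951] [ 1.6945146   0.27791073 -1.75421242] [ 0.03192331 -0.35302398 -0.06802478] 0.014886960614478252
```

Request:
{"fn": "jog_arm", "kwargs": {"series": [[0.0, 0, 0, 0.001, 0], [0.0, 0, 0, 0.0005, 0], [0.0, 0, 0, 0, 0], [0.0, 0, 0, 0, 0]]}}

```text
time_s: 15.15
ee_pos: [0.4991, 0.1918, 0.1093]
ee_rot: [0.0, 0.094, 0.996, 0.0]
contact_force: [-0.9, -1.4, 5.7]
gripper_width: 0.0149
```

```bash
python3 - <<'E'
from h import *
for i in range(2):
    p=snapshot("wrist"); o=get_obs(); print(o["ee_pos"],o["contact_force"],o["ft_torque"],o["gripper_width"])
E
```

```text
[0.49912854 0.19180097 0.10933842] [-0.69998412 -0.76793963  5.95793197] [-0.14732348 -0.00925694 -0.02281709] 0.01475631075447482
[0.49911072 0.19178945 0.10933647] [-1.26720622 -0.53296604  5.1593047 ] [-0.12942393  0.0587363  -0.03236875] 0.015082450513037308
```

Seated: the upward reaction is about 7 N and the TCP is at 0.1093, which puts the lid origin at about 0.111. Now I'll twist clockwise about the lid axis.

Request:
{"fn": "jog_arm", "kwargs": {"series": [[0.0, 0.0001, 0.0003, 0, 0.08], [0.0, 0.0001, 0.0003, 0, 0.08], [0.0, 0, 0.0003, 0, 0.08], [0.0, 0.0001, 0.0003, 0, 0.08], [0.0, 0, 0, 0, 0], [0.0, 0, 0, 0, 0]]}}

```text
time_s: 15.75
ee_pos: [0.4992, 0.1921, 0.1094]
ee_rot: [0.0, 0.251, 0.968, -0.001]
contact_force: [-1.8, -3.9, 5.4]
gripper_width: 0.0149
```

```bash
python3 - <<'E'
from h import *
for i in range(2):
    p=snapshot("wrist"); o=get_obs(); R=Rn.from_quat(o["ee_rot"],scalar_first=True).as_matrix();print(o["ee_pos"],np.degrees(np.arctan2(R[1,0],R[0,0])),o["contact_force"],o["ft_torque"],o["gripper_width"])
save(p,"w13",(140,120,420,420),2)
E
```

```text
[0.4992099  0.1920916  0.10933374] 150.9259762295686 [-2.24485583 -2.80988051  6.05216683] [-0.5155104   0.02234047 -0.03078566] 0.014806786378325023
[0.4991942  0.19208226 0.10934265] 150.9217671263312 [-1.11646367 -3.34801454  5.45852463] [-0.47521258  0.08573676 -0.0157874 ] 0.014529250696738912
```

View pics/w13.png

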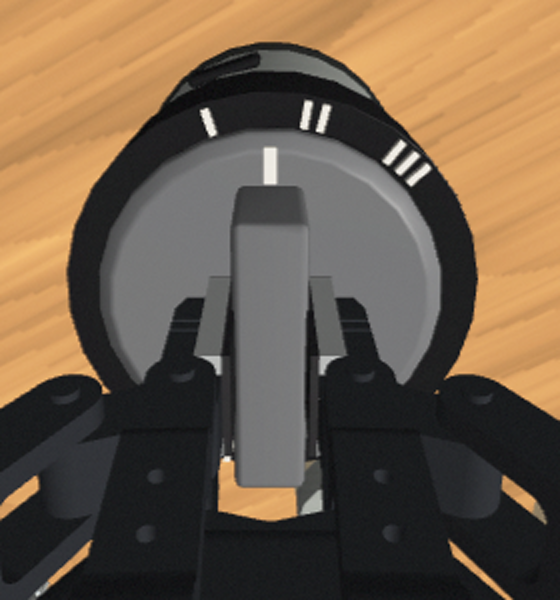

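The lid follows the gripper. The dash is now past the single rib (208) and short of the double rib (316), about 18° twisted. I'm adding the remaining 12°.

Request:
{"fn": "jog_arm", "kwargs": {"series": [[0.0, 0, 0.0002, 0, 0.07], [0.0, 0, 0.0001, 0, 0.07], [0.0, 0, 0, 0, 0.065], [0.0, 0, 0, 0, 0], [0.0, 0, 0, 0, 0], [0.0, 0, 0, 0, 0]]}}

```text
time_s: 16.35
ee_pos: [0.4995, 0.1927, 0.1093]
ee_rot: [0.0, 0.349, 0.937, -0.0]
contact_force: [-1.1, -2.6, 5.5]
gripper_width: 0.0148
```

```bash
python3 - <<'E'
from h import *
for i in range(3):
    p=snapshot("wrist"); o=get_obs(); R=Rn.from_quat(o["ee_rot"],scalar_first=True).as_matrix();print(o["ee_pos"],np.degrees(np.arctan2(R[1,0],R[0,0])),o["contact_force"],o["ft_torque"],o["gripper_width"])
save(p,"w14",(140,120,420,420),2)
print(o["ee_pos"]+R@[-.0039,.0007,0])
s=snapshot("scene"); save(s,"s14",(261,120,361,220),6)
t=snapshot("top"); save(t,"t14"); 
print([(n,np.round(place_of(t,n)[0]["point"],3)) for n in ("storage_lid","measuring_cup","spice_jar","tumbler") if place_of(t,n)])
E
```

```text
[0.49948124 0.19267875 0.10932765] 139.17461288454982 [-0.57043473 -2.36015652  5.8251344 ] [-0.38065542  0.00086979 -0.09936971] 0.014326709085019793
[0.49951368 0.19268041 0.10936727] 139.1727677586005 [-1.64833457 -2.47694624  6.03697571] [-0.38345434  0.05723083  0.03156924] 0.014670221879961146
[0.49949115 0.1926624  0.10933551] 139.17374927330732 [-0.45117653 -2.77744721  5.67989801] [-0.36158262  0.02119965 -0.01047081] 0.014332192421774224
[0.5028999  0.1906424  0.10933873]
[('storage_lid', array([ 0.493, -0.141,  0.004])), ('measuring_cup', array([ 0.761, -0.263,  0.005])), ('spice_jar', array([0.619, 0.158, 0.003])), ('tumbler', array([0.752, 0.252, 0.002]))]
```

View pics/w14.png

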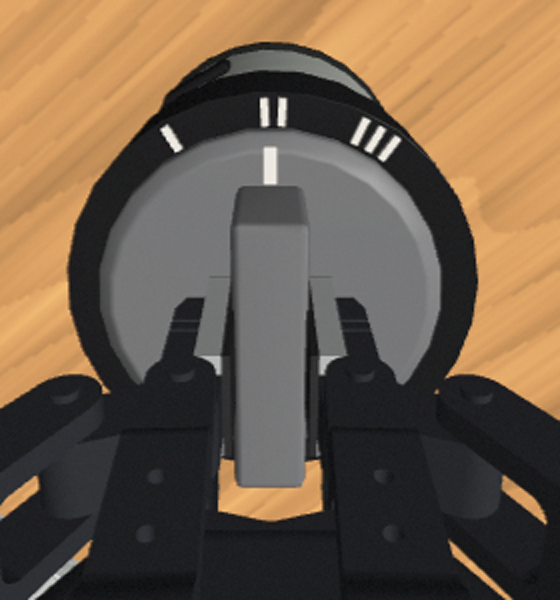

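View pics/s14.png

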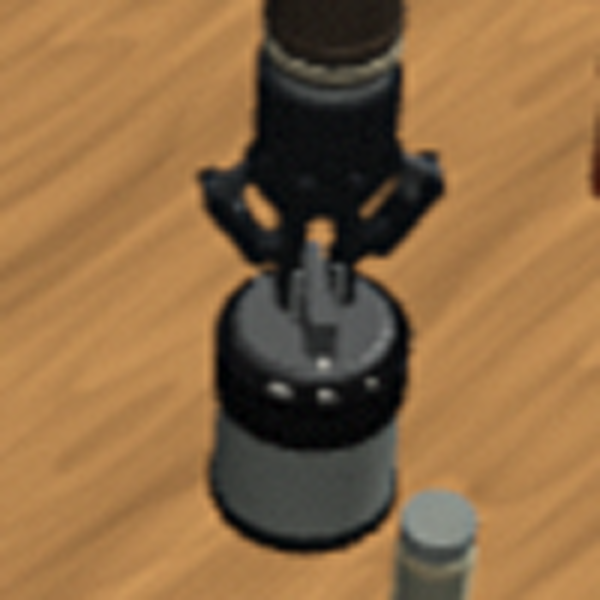

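View pics/t14.png

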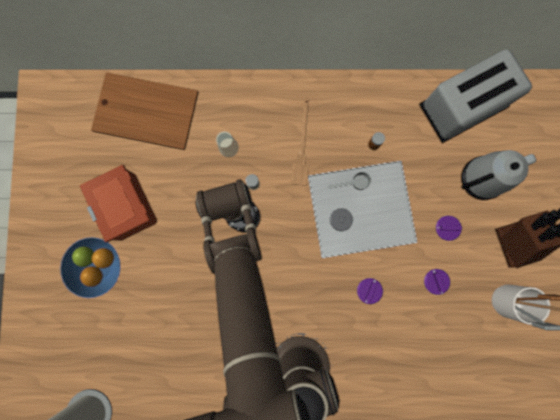

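The dash (270) points at the middle of the double rib (273). The lid is flush, level and still gripped, and the bystanders look unmoved in the top view. Handing in.

```bash
python3 - <<'E'
from h import *
print(hand_in())
E
```

```text
the job is handed in; nothing more can be done
None
```

I took the grey barred lid from the tray and seated it in the collar with its dash on the single rib. I then twisted it clockwise to the double-rib pulse mark and handed the job in at about 16.5 s, still gripping. `hand_in()` gives no verdict, so the result below rests on my last checks.

**Last checks:**
- **Twist:** the tool turned 30.0° clockwise from entry. The lid's dash points at the middle of the double rib, within about 1°. I had no direct reading of the switch ring.
- **Seating:** the lid's origin is at about 0.111 m and the downward push draws about 6 N of reaction. Its axis is about 1 mm from the grinder's measured axis.
- **Grip:** the opening reads 14.3–14.8 mm on the bar.
- **Bystanders:** they look unmoved in the top view. The detector put the storage lid and spice jar where they were at the start. I had no starting position for the tumbler to compare with.

**What failed or disagreed:**
- **First grasp:** it closed on nothing. The opening read 0 and the lid did not move when I lifted. Two camera views put the pad ends about 33 mm behind the reported TCP when shut. I regripped about 27 mm lower and the lid held.
- **Bar opening:** it reads about 15 mm for a 16 mm bar.
- **Measuring cup:** the last detector reading put it at (0.761, -0.263). That looks like the amber jar by mistake, since the cup is still in its place in the picture.

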